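Snap the clip-on lid onto the instrument case in its sprung test nest

ROBOT

A 7-joint arm with a two-finger parallel gripper is mounted at the origin on the work surface. World frame = base frame: x ahead of the robot, y to its left, z up, the work surface at z = 0. Lengths are in mm, angles in degrees, forces in N, time in s.
With the tool pointing down it reaches from about 400 to 875 mm from the base axis. Payload 4.4 kg.
Tool frame: the origin (TCP) lies on the centre line of the jaws, within the pads' length; the fingertips stand 17 mm ahead of it and the grasp point (between the pads) lies 2 mm behind it; z points along the fingers, y is the direction in which the jaws open and shut (so a half turn about z gives the same grasp; the last joint's range is limited). The gripper opens to 85 mm and grips with 20 to 120 N. Pads are 22 mm wide; open, the fingers measure 114 mm over their backs; the gripper's body (76 mm by 85 mm) begins 54 mm behind the grasp point. The pads swing forward as they close: fully open they stand 13 mm farther back than shut.
Start: joints at [-76.765, 36.005, 2.206, 86.941, -1.547, 57.084, -1.146], TCP at [190.076, 621.602, 248.313] pointing down, gripper open.
Joint ranges: [-175.42, 175.42], [-21.48, 121.26], [-71.46, 75.88], [10.55, 141.38], [-63.04, 243.04], [13.31, 113.54], [-168.57, 168.57]. Speed limits (degrees/s): [147.25, 147.25, 180, 180, 180, 180, 180].

INTERFACE

Orientations are given as [roll, pitch, yaw] about the fixed x, y, z axes, in that order (R = Rz(yaw) Ry(pitch) Rx(roll)).
In Python, from cell import env gives the robot as it stands.
- The arm moves only by the tool servo_tool, never from a script. Its argument "plan" is a list of rows, each a list of 3 entries, a list of its own where there are three numbers: the turn, a rotation vector about the tool's x, y, z in rad, then the shift along the tool's x, y, z in mm, then the opening, from 0 (shut) to 1 (fully open). In form: [[[rx, ry, rz], [x, y, z], fingers], ...]. A call has exactly 5 rows; each row shifts and turns the pose as measured when the row begins, along the tool's axes as they then stand; what a row does not reach is not made up. A row lasts 1/8 s, in which the tool goes at most 62.5 mm and 10.7 degrees, less where a joint would pass 70% of its speed; a pose out of reach is approached as far as the arm can. A call with a gripper value outside its range is refused whole. The fingers move at their own pace and stop on an object; "grip_force" is the grip in N (left out, the last holds). Time passes only in rows, so rows that do not move let the fingers close, or fill a call up. It gives the time, the measured TCP pose, the force and the opening at its end, in the units of the state.
- env.state(): the state, without advancing time (a new reading comes with each control period).
- env.get_image(name): name is "scene" or "top" or "wrist"; returns a dict with "frame" (384x512x3 uint8, red, green, blue), "range_z" (384x512 float32, mm along the optical axis (not along the pixel's ray), 0 where there is no reading), "fx", "fy", "cx", "cy" (pixels), "eye" and "orientation" of the camera in the world. Camera axes: x right, y down, z forward; pixel columns grow to the right and rows downward; lengths in mm; the calibration is good to about 2 mm. A picture is of the moment at which its call begins.
- env.close_job(): hands the job in, once; it reports no verdict.
The state is a dict: "clock": time; "joints": joint angles; "qvel": joint speeds; "joint_efforts": joint torques, N m; "tcp_pos": TCP position; "ee_rot": TCP orientation; "wrist_force": force on the tool from outside, world axes, zero at the start; "moment": the same for the moment, N m; "finger_gap": finger opening in mm.
Only numpy, scipy, OpenCV 4.12 (cv2) and the standard library are available. Lean on these libraries where they do the work, as an engineer would, in place of code of your own. Each camera call takes 0.05 s, during which the arm holds its last target.

TASK

Pick up the long clip-on lid by its raised hump, set it squarely on the open grey instrument case in the sprung test nest, and press it straight down until both spring clip arms have snapped under the case's beads and the lid is fully home. The nest gives under the push, so press on by feel until the lid clicks home, but gently: never drive the nest down to its stop. Let go of the lid and leave everything else on the bench where it is.

Things in the scene. Friction and masses are not known exactly. Their poses are not given: they have to be found in the camera images.
- lid: Long grey clip-on lid, 0.16 kg, loose, standing on its lips. Origin: underside centre, level with the lips' lower edge; z up, x along its length. Plate 118 (x) by 74 (y) by 4 mm, underside at z = 26 mm, top at 30. Same when turned end for end. Home: plate on the rim, origin 26 mm below point rim, centred, axes in line or half a turn apart.
- hump (a point): Top centre of the raised ribbed hump on the lid, 58 mm above the lid's origin. The hump is 60 (along lid x) by 30 (lid y) by 28 mm tall, centred on the plate: the place to grip, across its 30 mm width.
- lips (a point): On the lid, the same point as its origin, between the lower edges of four locating lips, 26 mm deep, lower 5 mm slanting inward: two along lid x, 80 mm long, outer faces 60.6 mm apart, and two along lid y, 34 mm long, outer faces 91.4 mm apart. They go inside the case with 1.7 mm of play on each side in y and 1.3 mm in x.
- clip_a (a joint): Spring clip arm at the lid's +x end, 24 mm wide, hanging to 1 mm above the lid's origin, with an inward sloping toe; the toe meets the bead when the lid is about 10 mm above home. Value: outward swing, rad; 0 relaxed, about 0.15 while forced over the bead, near 0 again when snapped in.
- clip_b (a joint): Clip arm at the lid's -x end, the same.
- short_lid: Bystander: another grey lid, shorter (80 by 56 mm, 36 mm tall, hump 40 by 24 mm), without clip arms; it belongs to another case. Loose. Origin at its underside centre.
- fixture: The test fixture, fixed to the bench: aluminium base plate 170 (x) by 120 (y) by 14 mm; origin at its underside centre, z up. The sprung nest plate (160 by 106 mm) with the case stands above it on four posts.
- rim (a point): Centre of the case's open top, at rim height, 78 mm above the bench; sinks with the nest; z up, x along the case. The case is an open grey box 100 (x) by 70 (y) by 40 mm, walls 3 mm, circuit board on its floor, fixed to the nest plate. Outside each x end a 38 mm wide rounded bead sticks out 3.7 mm, its middle 12 mm below the rim.
- nest (a joint): How far the nest with the case is pushed down, m: 0 at rest, hard stop at 0.016. It starts to sink at about 4 N, then gives 2 mm per 3 N (stop at about 28 N). Snapping the lid on takes about 7 to 18 N depending on friction, so the nest sinks several mm before the clips snap, then rises against the lid.
- driver: Bystander: screwdriver lying on the bench, loose, origin at its underside.
- spool: Bystander: steel-coloured solder spool, 56 mm across, 40 mm tall, loose, origin at its underside centre.
- capacitor: Bystander: black can capacitor standing upright, 25 mm across, 40 mm tall, loose, origin at its underside centre.
- flux: Bystander: small jar, 40 mm across, 70 mm tall, loose, origin at its underside centre.

How it is judged:
By the outcome, as a careful person would: the job done as asked, in the order asked, and still so for the second after the job is handed in, with the robot touching nothing.
It also fails if it takes over 58 s, if anything falls off the work surface, if the arm or the gripper's body presses on something with over 40 N, if the wrist force passes 120 N, or if a joint passes its speed limit or range.

## Working session

There is one attempt and no reset: what is moved stays moved. The work goes in short steps, Python scripts to look and compute and a tool call to move; the robot and the scene stay as the last step left them, time stands still between calls to the robot, and variables do not carry over. Pictures are saved under pics/ and viewed, and the job is handed in when it is done.

Besides the shell and the picture viewer there is one more tool, called in YAML: its name, and indented under it one key for each argument. servo_tool: Moves the arm, as the interface text tells. Its arguments: {"type":"object","properties":{"plan":{"type":"array","items":{"type":"array"}},"grip_force":{"type":"number"}},"required":["plan"]}

```bash
mkdir -p pics; ls; cat > h.py <<'E'
import numpy as np, cv2
from scipy.spatial.transform import Rotation as R
from cell import env
def grab(n,save=None):
    d=env.get_image(n)
    if save: cv2.imwrite('pics/'+save,d['frame'][:,:,::-1])
    return d
def pose(d):
    o=np.array(d['orientation'],float)
    M=o if o.shape==(3,3) else (R.from_euler('xyz',o,degrees=True).as_matrix() if o.shape==(3,) else R.from_quat(o).as_matrix())
    return M,np.array(d['eye'],float)
def cloud(d):
    M,e=pose(d); z=d['range_z'].astype(float)
    v,u=np.mgrid[:z.shape[0],:z.shape[1]]
    P=np.stack([(u-d['cx'])/d['fx']*z,(v-d['cy'])/d['fy']*z,z],-1)@M.T+e
    P[z<=0]=np.nan
    return P
def ray(d,u,v,h):
    M,e=pose(d); r=M@np.array([(u-d['cx'])/d['fx'],(v-d['cy'])/d['fy'],1.]); return e+r*(h-e[2])/r[2]
E
python3 - <<'E'
from h import *
for n in ['scene','top','wrist']:
    d=grab(n,n+'0.png'); print(n,d['fx'],d['cx'],d['cy'],d['eye'],d['orientation'])
print(env.state())
E
```

```text
pics
scene 355.68111189829074 255.1896125789982 190.16020718318273 [972.02590096  65.57138008 736.78804037] [-1.46336375e+02 -2.00998646e-02  1.10584475e+02]
top 442.61578023259517 261.818165841572 188.89627918595542 [ 489.62340032  -87.90825832 1041.42459142] [-177.99812912   -0.65831081  -89.53254355]
wrist 274.25751494338664 255.4630367627289 197.40610252905824 [125.44522183 640.83218263 372.89691417] [1.64530813e+02 1.53917887e-01 7.29989391e+01]
{'clock': 0.15, 'joints': array([-76.76308733,  36.04709228,   2.20360199,  86.98243824,
        -1.54646737,  57.08319823,  -1.14573561]), 'qvel': array([ 0.01224418, -0.05701543,  0.01444437, -0.14959315, -0.01389001,
       -0.17877846,  0.02126636]), 'joint_efforts': array([ 6.91006280e-04, -5.63801515e+01,  1.22739885e+00, -1.93650895e+01,
        1.10645025e-02,  7.42569828e-03, -3.48093138e-06]), 'tcp_pos': array([189.96494201, 621.1582477 , 247.59881253]), 'ee_rot': array([-1.79916972e+02,  1.22863765e-03,  1.62992956e+02]), 'wrist_force': array([ 0.02246331,  0.19050458, -0.64222238]), 'moment': array([ 0.00164275,  0.00299501, -0.03869912]), 'finger_gap': 85.29543231868522}
```

View pics/scene0.png

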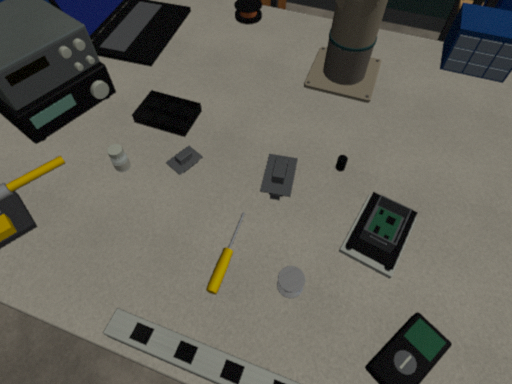

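View pics/top0.png

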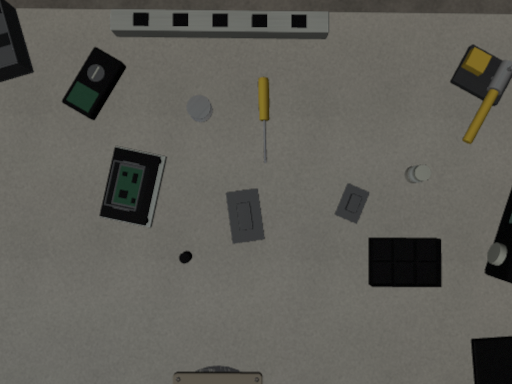

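View pics/wrist0.png

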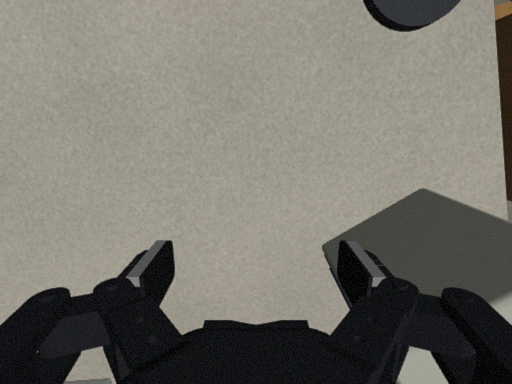

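The top view shows the long lid near (245,215), the case on the fixture near (130,187), and the short lid near (352,203). Next I'll measure them.

```bash
python3 - <<'E'
from h import *
d=grab('top'); P=cloud(d)
cv2.imwrite('pics/topz.png',cv2.resize(np.hstack([cv2.resize(d['frame'][130:260,80:290,::-1],None,fx=3.6,fy=3.6,interpolation=cv2.INTER_CUBIC)]),None,fx=1,fy=1))
def comp(zlo,zhi,box,name):
    m=((P[:,:,2]>zlo)&(P[:,:,2]<zhi)).astype(np.uint8)
    M=np.zeros_like(m); x0,y0,x1,y1=box; M[y0:y1,x0:x1]=m[y0:y1,x0:x1]
    n,l,s,c=cv2.connectedComponentsWithStats(M)
    for i in range(1,n):
        if s[i,4]<25: continue
        Q=P[l==i]; r=cv2.minAreaRect(Q[:,:2].astype(np.float32))
        print(name,s[i,4],'mean',Q.mean(0).round(1),'zmed',np.median(Q[:,2]).round(1),'rect',np.round(r[0],1),np.round(r[1],1),round(r[2],1))
L=(215,175,280,255); C=(85,135,180,240)
comp(45,75,L,'hump'); comp(15,45,L,'plate');comp(15,75,L,'lid')
comp(70,90,C,'rim'); comp(25,90,C,'case'); comp(5,22,C,'base')
print(np.nanmedian(P[280:340,100:160,2]))
for z in P[150:230:6,95:175:6,2]: print(np.round(z).tolist())
E
```

```text
hump 366 mean [465.  -60.3  57.9] zmed 57.9 rect [465.1 -60.1] [59.9 30.1] 8.3
plate 1305 mean [465.4 -60.2  30.1] zmed 30.1 rect [465.2 -60.1] [118.8  74. ] 8.3
lid 1671 mean [465.3 -60.2  36.1] zmed 30.7 rect [465.2 -60.1] [118.8  74. ] 8.3
rim 326 mean [528.7 201.4  76.5] zmed 77.1 rect [529.7 200.5] [ 71.9 104.7] 77.8
case 3335 mean [529.4 197.9  46.2] zmed 41.3 rect [530.1 201.1] [107.9 160.1] 78.6
base 540 mean [524.4 159.3  13.2] zmed 13.3 rect [529.8 199.2] [119.4 170.1] 78.6
0.16613403958535855
[0.0, 0.0, 2.0, 1.0, 35.0, 35.0, 41.0, 14.0, -2.0, 0.0, 1.0, -2.0, 1.0, -2.0]
[1.0, 2.0, -1.0, 36.0, 37.0, 39.0, 40.0, 40.0, 36.0, 40.0, 38.0, 11.0, 4.0, -1.0]
[-2.0, -2.0, -0.0, 80.0, 46.0, 78.0, 66.0, 38.0, 36.0, 37.0, 37.0, 11.0, -2.0, -2.0]
[-0.0, -1.0, -3.0, 77.0, 40.0, 44.0, 44.0, 41.0, 80.0, 40.0, 38.0, 12.0, -4.0, 2.0]
[-0.0, -0.0, -1.0, 67.0, 40.0, 49.0, 48.0, 49.0, 73.0, 38.0, 36.0, 16.0, 2.0, -1.0]
[-4.0, -1.0, 39.0, 55.0, 47.0, 42.0, 46.0, 47.0, 66.0, 38.0, 14.0, 3.0, 2.0, -3.0]
[1.0, -0.0, 77.0, 50.0, nan, 47.0, 47.0, 49.0, 53.0, 35.0, 14.0, 0.0, 3.0, -2.0]
[4.0, 1.0, 78.0, 42.0, 48.0, 49.0, 47.0, 45.0, 42.0, 39.0, 15.0, 1.0, -1.0, -1.0]
[3.0, 4.0, 71.0, 47.0, 47.0, 48.0, 50.0, 78.0, 36.0, 38.0, 15.0, 0.0, -2.0, -0.0]
[-0.0, 1.0, 81.0, 61.0, 44.0, 40.0, 46.0, 71.0, 40.0, 38.0, 11.0, -1.0, 0.0, 1.0]
[-0.0, 40.0, 35.0, 38.0, 36.0, 36.0, 37.0, 60.0, 36.0, 14.0, -2.0, 2.0, nan, -0.0]
[-1.0, 11.0, 36.0, 37.0, 40.0, 37.0, 37.0, 43.0, 36.0, 13.0, 1.0, -1.0, -2.0, -1.0]
[-1.0, -3.0, -1.0, -2.0, -1.0, 0.0, 38.0, 39.0, 35.0, 12.0, -1.0, 0.0, 0.0, -3.0]
[7.0, 1.0, -2.0, 2.0, 0.0, -0.0, -2.0, -1.0, -2.0, -1.0, 0.0, 2.0, 2.0, 0.0]
```

View pics/topz.png

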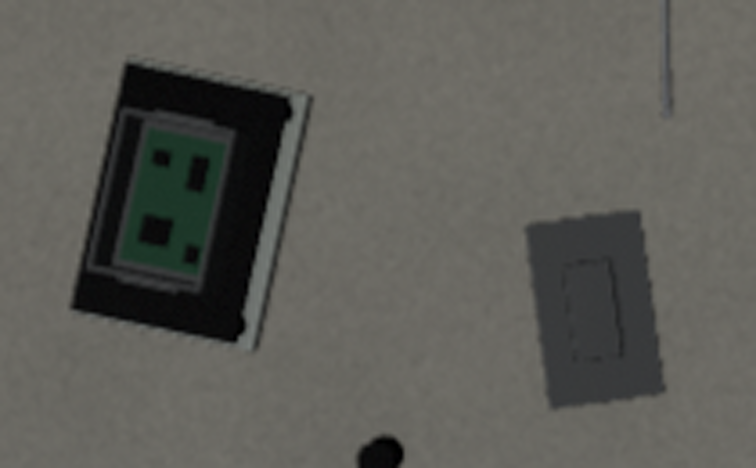

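```bash
cat >> h.py <<'E'
def status():
    s=env.state(); print('t',round(s['clock'],2),'tcp',s['tcp_pos'].round(1),'rpy',s['ee_rot'].round(2),'F',s['wrist_force'].round(1),'M',s['moment'].round(2),'gap',round(s['finger_gap'],1)); return s
def togo(pos,yaw,s=None):
    s=s or env.state()
    Rt=R.from_euler('xyz',s['ee_rot'],degrees=True); Rg=R.from_euler('xyz',[180,0,yaw],degrees=True)
    dp=Rt.inv().apply(np.array(pos)-s['tcp_pos']); rv=(Rt.inv()*Rg).as_rotvec()
    print('tool shift total',dp.round(1),'rotvec',rv.round(4)); 
    # world-steady shifts while turning, 5 rows
    for i in range(5):
        print('  row5',i,(R.from_rotvec(rv*i/5).inv().apply(dp)/5).round(1),(rv/5).round(4))
E
python3 - <<'E'
from h import *
s=status()
d=grab('wrist'); M,e=pose(d); Rt=R.from_euler('xyz',s['ee_rot'],degrees=True).as_matrix()
print('cam in tool',(Rt.T@(e-s['tcp_pos'])).round(1),'axis in tool',(Rt.T@M[:,2]).round(3))
togo([490,250,260],175)
E
```

```text
t 0.2 tcp [190.  621.3 247.8] rpy [-179.93    0.    163.  ] F [-0.6 -0.4 -1.4] M [0.03 0.02 0.01] gap 85.3
cam in tool [  67.4   -0.2 -125.4] axis in tool [-0.267 -0.001  0.964]
tool shift total [-395.5 -267.4  -11.9] rotvec [-9.000e-04 -1.000e-04 -2.096e-01]
  row5 0 [-79.1 -53.5  -2.4] [-0.0002 -0.     -0.0419]
  row5 1 [-76.8 -56.7  -2.4] [-0.0002 -0.     -0.0419]
  row5 2 [-74.3 -59.9  -2.4] [-0.0002 -0.     -0.0419]
  row5 3 [-71.8 -63.   -2.4] [-0.0002 -0.     -0.0419]
  row5 4 [-69.1 -65.9  -2.4] [-0.0002 -0.     -0.0419]
```

servo_tool:
  plan:
    - [[0,0,-0.01],[-50,-35,-2],1]
    - [[0,0,-0.01],[-50,-35,-2],1]
    - [[0,0,-0.01],[-50,-36,-2],1]
    - [[0,0,-0.01],[-50,-36,-2],1]
    - [[0,0,-0.01],[-50,-36,-2],1]

```text
clock: 0.88
tcp_pos: [381.9, 382.7, 256.3]
ee_rot: [179.9, -0.1, 166.6]
wrist_force: [1.1, -0.4, 0.5]
finger_gap: 85.4
```

```bash
python3 - <<'E'
from h import *
s=status();togo([530,200,270],168.6)
E
```

```text
t 0.88 tcp [381.9 382.7 256.3] rpy [ 1.7990e+02 -1.3000e-01  1.6664e+02] F [ 1.1 -0.4  0.5] M [ 0.04 -0.05  0.03] gap 85.4
tool shift total [-186.2 -143.5  -14.3] rotvec [ 0.0019 -0.0022 -0.0342]
  row5 0 [-37.2 -28.7  -2.9] [ 0.0004 -0.0004 -0.0068]
  row5 1 [-37.1 -29.   -2.8] [ 0.0004 -0.0004 -0.0068]
  row5 2 [-36.9 -29.2  -2.8] [ 0.0004 -0.0004 -0.0068]
  row5 3 [-36.7 -29.5  -2.8] [ 0.0004 -0.0004 -0.0068]
  row5 4 [-36.5 -29.7  -2.8] [ 0.0004 -0.0004 -0.0068]
```

servo_tool:
  plan:
    - [[0,0,-0.008],[-44,-34,-3],1]
    - [[0,0,-0.008],[-44,-34,-3],1]
    - [[0,0,-0.008],[-44,-34,-3],1]
    - [[0,0,-0.008],[-44,-34,-3],1]
    - [[0,0,0],[0,0,0],1]

```text
clock: 1.5
tcp_pos: [531.7, 199.1, 268.8]
ee_rot: [179.9, 0.1, 168.0]
wrist_force: [-0.3, 1.4, 1.0]
finger_gap: 85.8
```

```bash
python3 - <<'E'
from h import *
s=status();d=grab('wrist','w1.png'); togo([530,200,270],168.6)
E
```

```text
t 1.5 tcp [531.7 199.1 268.8] rpy [1.7994e+02 1.2000e-01 1.6797e+02] F [-0.3  1.4  1. ] M [-0.02  0.06 -0.03] gap 85.8
tool shift total [-0.7 -2.  -1.4] rotvec [ 0.0024 -0.0001 -0.007 ]
  row5 0 [-0.1 -0.4 -0.3] [ 0.0005 -0.     -0.0014]
  row5 1 [-0.1 -0.4 -0.3] [ 0.0005 -0.     -0.0014]
  row5 2 [-0.1 -0.4 -0.3] [ 0.0005 -0.     -0.0014]
  row5 3 [-0.1 -0.4 -0.3] [ 0.0005 -0.     -0.0014]
  row5 4 [-0.1 -0.4 -0.3] [ 0.0005 -0.     -0.0014]
```

View pics/w1.png

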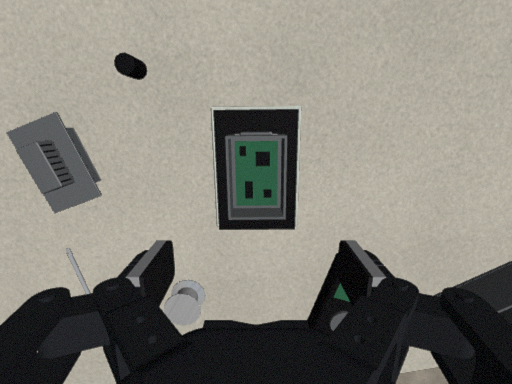

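The case is centred at about (257,177), with the rim corners near (225,136), (287,136), (289,219) and (227,219). I'll measure it from this view now.

```bash
cat >> h.py <<'E'
def comp(P,zlo,zhi,cen,rad,name,mn=25):
    m=((P[:,:,2]>zlo)&(P[:,:,2]<zhi)&(np.hypot(P[:,:,0]-cen[0],P[:,:,1]-cen[1])<rad)).astype(np.uint8)
    n,l,s,c=cv2.connectedComponentsWithStats(m,connectivity=8)
    for i in range(1,n):
        if s[i,4]<mn: continue
        Q=P[l==i]; r=cv2.minAreaRect(Q[:,:2].astype(np.float32))
        print(name,s[i,4],'mean',Q.mean(0).round(1),'zmed',np.median(Q[:,2]).round(1),'rect',np.round(r[0],1),np.round(r[1],1),round(r[2],1))
E
python3 - <<'E'
from h import *
d=grab('wrist');P=cloud(d); c=(530,200)
comp(P,72,86,c,90,'rim'); comp(P,30,100,c,110,'nest+case'); comp(P,30,45,c,110,'nest')
comp(P,42,50,c,90,'floor')
comp(P,50,70,(465,-60),60,'hump'); comp(P,24,45,(465,-60),80,'plate')
cv2.imwrite('pics/w1z.png',cv2.resize(d['frame'][95:240,195:315,::-1],None,fx=4,fy=4,interpolation=cv2.INTER_CUBIC))
E
```

```text
rim 877 mean [530.5 199.8  77.1] zmed 77.6 rect [529.8 200. ] [70.  99.9] 78.5
nest+case 9625 mean [523.5 201.3  45.8] zmed 40.6 rect [530.  199.9] [106.1 159.7] 78.5
nest 4513 mean [514.9 203.2  37.8] zmed 37.8 rect [530.  199.9] [106.1 159.7] 78.5
nest 842 mean [530.6 200.9  41.2] zmed 41.0 rect [531.4 199.6] [64.3 92.1] 78.5
floor 2590 mean [528.1 200.5  46.2] zmed 46.0 rect [530.4 200.3] [55.8 87.3] 78.2
floor 29 mean [517.2 235.2  45.6] zmed 45.3 rect [517.8 235.1] [ 1.2 33.5] 80.8
floor 97 mean [574.2 189.2  45.8] zmed 45.7 rect [572.8 190.2] [66.1 16.8] 68.2
hump 1359 mean [463.7 -58.   57.4] zmed 58.0 rect [464.4 -60.1] [60.2 31.8] 8.4
plate 3534 mean [461.5 -51.9  31. ] zmed 30.3 rect [464.7 -60.2] [118.7  75.8] 8.6
```

View pics/w1z.png

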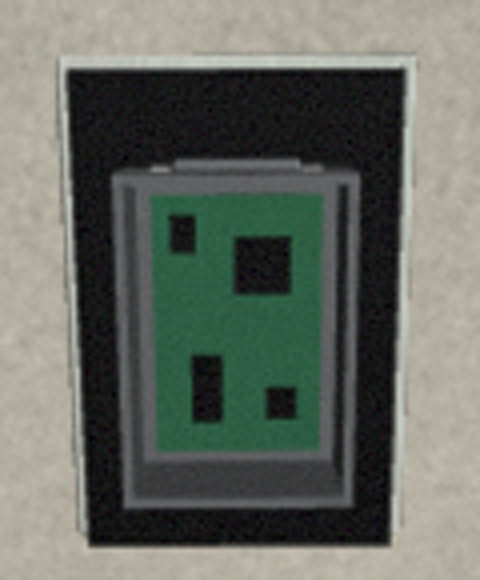

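Wrist and top views agree within 1 mm:

| Item | Centre (mm) | Height (mm) | Yaw |
|---|---|---|---|
| Case | (529.9, 200) | rim 78 | 168.5° (half-turn form) |
| Lid | (465, -60.1) | hump 58 | 188.4° |

Next I'll move over the lid.

```bash
python3 - <<'E'
from h import *
togo([465,-60,150],188.4)
E
```

```text
tool shift total [   8.8 -272.   117.6] rotvec [ 0.0035 -0.0009 -0.3491]
  row5 0 [  1.8 -54.4  23.5] [ 0.0007 -0.0002 -0.0698]
  row5 1 [  5.5 -54.1  23.6] [ 0.0007 -0.0002 -0.0698]
  row5 2 [  9.3 -53.6  23.6] [ 0.0007 -0.0002 -0.0698]
  row5 3 [ 13.  -52.8  23.6] [ 0.0007 -0.0002 -0.0698]
  row5 4 [ 16.7 -51.7  23.7] [ 0.0007 -0.0002 -0.0698]
```

servo_tool:
  plan:
    - [[0.001,0,-0.07],[2,-50,20],1]
    - [[0.001,0,-0.07],[5.5,-50,20],1]
    - [[0.001,0,-0.07],[9,-50,20],1]
    - [[0.001,0,-0.07],[13,-50,20],1]
    - [[0,0,-0.07],[16,-50,20],1]

```text
clock: 2.22
tcp_pos: [468.9, -33.4, 165.7]
ee_rot: [179.6, 0.3, -169.3]
wrist_force: [0.6, -0.1, -0.5]
finger_gap: 85.8
```

```bash
python3 - <<'E'
from h import *
status();togo([465,-60,130],188.4)
E
```

```text
t 2.23 tcp [468.9 -33.4 165.7] rpy [ 179.56    0.32 -169.32] F [ 0.6 -0.1 -0.5] M [-0.03  0.01 -0.02] gap 85.8
tool shift total [  9.  -25.6  35.5] rotvec [0.0077 0.0054 0.0399]
  row5 0 [ 1.8 -5.1  7.1] [0.0015 0.0011 0.008 ]
  row5 1 [ 1.7 -5.1  7.1] [0.0015 0.0011 0.008 ]
  row5 2 [ 1.7 -5.1  7.1] [0.0015 0.0011 0.008 ]
  row5 3 [ 1.7 -5.1  7.1] [0.0015 0.0011 0.008 ]
  row5 4 [ 1.6 -5.1  7.1] [0.0015 0.0011 0.008 ]
```

servo_tool:
  plan:
    - [[0.002,0.001,0.012],[2.5,-7,8],1]
    - [[0.002,0.001,0.012],[2.5,-7,8],1]
    - [[0.002,0.001,0.012],[2.5,-7,8],1]
    - [[0.002,0.001,0.004],[1.5,-4,8],1]
    - [[0,0,0],[0,0,0],1]

```text
clock: 2.85
tcp_pos: [463.2, -56.9, 131.3]
ee_rot: [179.9, -0.0, -171.5]
wrist_force: [-0.0, 0.6, 0.2]
finger_gap: 85.5
```

```bash
python3 - <<'E'
from h import *
status();togo([465,-60,51],188.4)
d=grab('wrist','w2.png');P=cloud(d)
comp(P,50,70,(465,-60),60,'hump'); comp(P,24,45,(465,-60),80,'plate')
E
```

```text
t 2.85 tcp [463.2 -56.9 131.3] rpy [ 1.7991e+02 -4.0000e-02 -1.7147e+02] F [-0.   0.6  0.2] M [ 0.   -0.04 -0.05] gap 85.5
tool shift total [-1.4 -3.4 80.3] rotvec [ 0.0016 -0.0006  0.0023]
  row5 0 [-0.3 -0.7 16.1] [ 0.0003 -0.0001  0.0005]
  row5 1 [-0.3 -0.7 16.1] [ 0.0003 -0.0001  0.0005]
  row5 2 [-0.3 -0.7 16.1] [ 0.0003 -0.0001  0.0005]
  row5 3 [-0.3 -0.7 16.1] [ 0.0003 -0.0001  0.0005]
  row5 4 [-0.3 -0.7 16.1] [ 0.0003 -0.0001  0.0005]
hump 2930 mean [462.5 -61.2  57.8] zmed 57.9 rect [464.4 -61. ] [60.3 30.3] 7.7
plate 8237 mean [456.2 -62.   30.1] zmed 30.0 rect [464.2 -61. ] [118.   74.3] 8.4
```

View pics/w2.png

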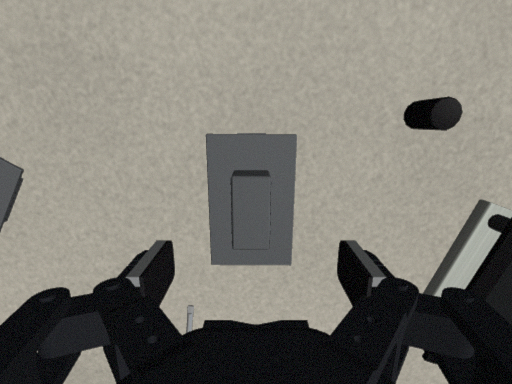

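The hump is centred in the picture at (251,211), between the fingers. I'll descend now.

servo_tool:
  plan:
    - [[0,0,0],[-0.4,-1,20],1]
    - [[0,0,0],[-0.4,-1,20],1]
    - [[0,0,0.001],[-0.3,-1,18],1]
    - [[0,0,0],[-0.3,-1,12],1]
    - [[0,0,0],[0,0,2],1]

```text
clock: 3.52
tcp_pos: [469.0, -58.1, 59.4]
ee_rot: [179.9, 0.4, -171.3]
wrist_force: [0.9, 0.5, 0.2]
finger_gap: 85.5
```

```bash
python3 - <<'E'
from h import *
status();togo([464.7,-60.7,50.5],188.4)
E
```

```text
t 3.52 tcp [469.  -58.1  59.4] rpy [ 179.92    0.39 -171.29] F [0.9 0.5 0.2] M [ 0.    0.05 -0.05] gap 85.5
tool shift total [ 4.7 -2.   8.9] rotvec [0.0014 0.0068 0.0055]
  row5 0 [ 0.9 -0.4  1.8] [0.0003 0.0014 0.0011]
  row5 1 [ 0.9 -0.4  1.8] [0.0003 0.0014 0.0011]
  row5 2 [ 0.9 -0.4  1.8] [0.0003 0.0014 0.0011]
  row5 3 [ 0.9 -0.4  1.8] [0.0003 0.0014 0.0011]
  row5 4 [ 0.9 -0.4  1.8] [0.0003 0.0014 0.0011]
```

servo_tool:
  plan:
    - [[0,0.003,0.002],[2,-1,4],1]
    - [[0,0.002,0.002],[2,-1,3],1]
    - [[0,0.002,0.001],[1,0,2],1]
    - [[0,0,0],[0,0,0],1]
    - [[0,0,0],[0,0,0],1]

```text
clock: 4.15
tcp_pos: [465.1, -61.0, 51.2]
ee_rot: [179.9, 0.1, -171.6]
wrist_force: [-0.5, -0.8, -0.9]
finger_gap: 85.2
```

```bash
python3 - <<'E'
from h import *
status();togo([464.7,-60.7,50.5],188.4)
E
```

```text
t 4.15 tcp [465.1 -61.   51.2] rpy [ 1.7995e+02  1.0000e-01 -1.7159e+02] F [-0.5 -0.8 -0.9] M [ 0.01 -0.07  0.03] gap 85.2
tool shift total [0.3 0.3 0.7] rotvec [0.0009 0.0018 0.0001]
  row5 0 [0.1 0.1 0.1] [0.0002 0.0004 0.    ]
  row5 1 [0.1 0.1 0.1] [0.0002 0.0004 0.    ]
  row5 2 [0.1 0.1 0.1] [0.0002 0.0004 0.    ]
  row5 3 [0.1 0.1 0.1] [0.0002 0.0004 0.    ]
  row5 4 [0.1 0.1 0.1] [0.0002 0.0004 0.    ]
```

Well aligned, so I'll close the gripper.

servo_tool:
  plan:
    - [[0,0.001,0],[0.3,0.3,0.5],0.5]
    - [[0,0,0],[0,0,0],0.3]
    - [[0,0,0],[0,0,0],0.1]
    - [[0,0,0],[0,0,0],0]
    - [[0,0,0],[0,0,0],0]
  grip_force: 80

```text
clock: 4.78
tcp_pos: [465.0, -60.7, 51.2]
ee_rot: [180.0, 0.1, -171.6]
wrist_force: [-0.5, 0.0, -0.6]
finger_gap: 28.0
```

```bash
python3 - <<'E'
from h import *
status()
E
```

```text
t 4.78 tcp [465.  -60.7  51.2] rpy [ 1.7996e+02  9.0000e-02 -1.7158e+02] F [-0.5  0.  -0.6] M [ 0.02 -0.    0.03] gap 28.0
```

servo_tool:
  plan:
    - [[0,0,0],[0,0,0],0]
    - [[0,0,0],[0,0,-5],0]
    - [[0,0,0],[0,0,-15],0]
    - [[0,0,0],[0,0,-25],0]
    - [[0,0,0],[0,0,-25],0]

```text
clock: 5.4
tcp_pos: [463.3, -60.5, 123.0]
ee_rot: [179.9, -0.2, -171.6]
wrist_force: [0.6, -0.0, -1.5]
finger_gap: 28.5
```

servo_tool:
  plan:
    - [[0,0,0],[0,0,-25],0]
    - [[0,0,0],[0,0,-20],0]
    - [[0,0,0],[0,0,-15],0]
    - [[0,0,0],[0,0,0],0]
    - [[0,0,0],[0,0,0],0]

```text
clock: 6.02
tcp_pos: [463.5, -60.8, 190.3]
ee_rot: [180.0, 0.2, -171.6]
wrist_force: [0.8, -0.4, -0.9]
finger_gap: 28.4
```

```bash
python3 - <<'E'
from h import *
s=status();togo([529.9,200,160],168.5)
d=grab('wrist','w3.png');P=cloud(d);t=s['tcp_pos']
comp(P,t[2]-35,t[2]-12,t,90,'plate')
d=grab('scene','s3.png')
E
```

```text
t 6.03 tcp [463.5 -60.8 190.3] rpy [ 179.99    0.18 -171.59] F [ 0.8 -0.4 -0.9] M [0.06 0.07 0.03] gap 28.4
tool shift total [-103.8  248.3   30.7] rotvec [0.0006 0.0031 0.3474]
  row5 0 [-20.8  49.7   6.1] [0.0001 0.0006 0.0695]
  row5 1 [-17.3  51.    6.1] [0.0001 0.0006 0.0695]
  row5 2 [-13.7  52.1   6.1] [0.0001 0.0006 0.0695]
  row5 3 [-10.   52.9   6.1] [0.0001 0.0006 0.0695]
  row5 4 [-6.3 53.5  6.1] [0.0001 0.0006 0.0695]
plate 11002 mean [427.8 -66.4 169.1] zmed 169.1 rect [439.7 -64.6] [71.  74.5] 8.6
plate 559 mean [512.9 -53.7 169.2] zmed 169.2 rect [509.9 -54.3] [21.4 48.7] 8.2
```

View pics/w3.png

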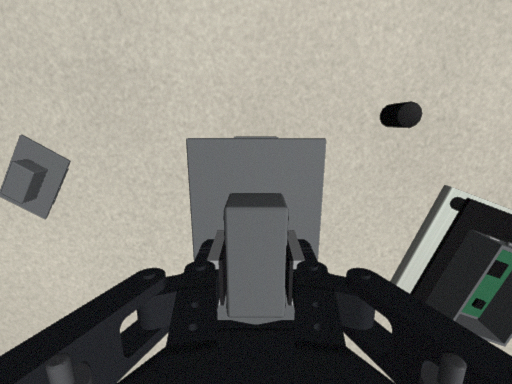

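View pics/s3.png

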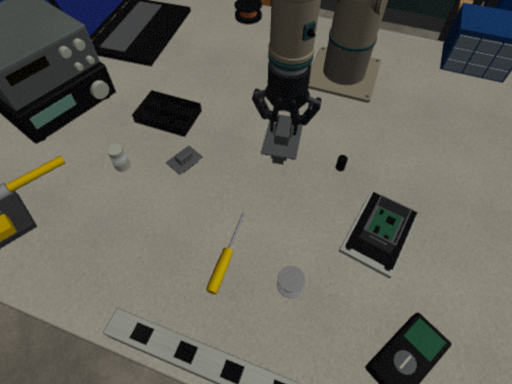

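The lid is held level, with the hump at (255,255) between the pads. TCP minus plate top is still 21 mm, so it hasn't slipped. I'll measure the lid in the tool frame.

```bash
cat >> h.py <<'E'
def lidmeas(s,P,dz=21.2):
    t=s['tcp_pos']; Rt=R.from_euler('xyz',s['ee_rot'],degrees=True).as_matrix()
    Q=(P-t)@Rt
    m=(abs(Q[:,:,2]-dz)<6)&(abs(Q[:,:,0])<75)&(abs(Q[:,:,1])<50)
    m=cv2.morphologyEx(m.astype(np.uint8),cv2.MORPH_OPEN,np.ones((3,3)))>0
    q=Q[m]; r=cv2.minAreaRect(q[:,:2].astype(np.float32))
    A=np.c_[q[:,:2],np.ones(len(q))]; k=np.linalg.lstsq(A,q[:,2],rcond=None)[0]
    print('lid in tool: rect',np.round(r[0],2),np.round(r[1],1),round(r[2],2),'plane slopes(deg)',np.degrees(k[:2]).round(2),'z',k[2].round(2))
    return q
E
python3 - <<'E'
from h import *
s=env.state();P=cloud(grab('wrist')); q=lidmeas(s,P)
for xlo in (-60,-50,-20,0,20,40): 
    w=q[(q[:,0]>xlo)&(q[:,0]<xlo+10)]
    if len(w): print(xlo,np.percentile(w[:,1],[1,99]).round(1),len(w))
P=cloud(grab('top')); lidmeas(s,P,); lidmeas(s,P,-7)
E
```

```text
lid in tool: rect [ 1.38 -0.35] [ 74.5 116.6] 89.91 plane slopes(deg) [-0.06  0.05] z 21.16
-60 [-24.   23.4] 317
-50 [-24.5  23.8] 198
0 [-36.8  36.1] 743
20 [-36.6  36.1] 1274
40 [-36.2  35.8] 2565
lid in tool: rect [-56.18  -3.09] [12.  65.2] 7.58 plane slopes(deg) [-2.86  0.4 ] z 18.74
lid in tool: rect [0. 0.] [0. 0.] 0.0 plane slopes(deg) [0. 0.] z 0.0
```

servo_tool:
  plan:
    - [[0,0,0.07],[-20,44,2],0]
    - [[0,0,0.07],[-17,45,2],0]
    - [[0,0,0.07],[-13,46,2],0]
    - [[0,0,0.07],[-10,47,2],0]
    - [[0,0,0.06],[-6,47,2],0]

```text
clock: 6.85
tcp_pos: [530.9, 169.7, 176.2]
ee_rot: [-179.8, -0.1, 167.6]
wrist_force: [0.6, 0.0, -1.7]
finger_gap: 28.7
```

```bash
python3 - <<'E'
from h import *
status();togo([529.9,200,160],168.5)
E
```

```text
t 6.85 tcp [530.9 169.7 176.2] rpy [-1.7976e+02 -1.4000e-01  1.6763e+02] F [ 0.6  0.  -1.7] M [-0.04 -0.03 -0.03] gap 28.7
tool shift total [ 7.4 29.5 16.1] rotvec [-0.0042 -0.0024 -0.0152]
  row5 0 [1.5 5.9 3.2] [-0.0008 -0.0005 -0.003 ]
  row5 1 [1.5 5.9 3.2] [-0.0008 -0.0005 -0.003 ]
  row5 2 [1.4 5.9 3.2] [-0.0008 -0.0005 -0.003 ]
  row5 3 [1.4 5.9 3.2] [-0.0008 -0.0005 -0.003 ]
  row5 4 [1.4 5.9 3.2] [-0.0008 -0.0005 -0.003 ]
```

servo_tool:
  plan:
    - [[-0.001,-0.001,-0.006],[2.5,10,6],0]
    - [[-0.001,-0.001,-0.006],[2.5,10,6],0]
    - [[-0.001,0,-0.002],[1.5,7,6],0]
    - [[0,0,0],[0,2,0],0]
    - [[0,0,0],[0,0,0],0]

```text
clock: 7.48
tcp_pos: [529.2, 202.0, 154.8]
ee_rot: [-179.8, -0.2, 168.7]
wrist_force: [-0.4, -0.3, -1.1]
finger_gap: 28.9
```

```bash
python3 - <<'E'
from h import *
s=status();togo([530.5,200.1,150],168.5)
d=grab('wrist','w4.png');P=cloud(d); lidmeas(s,P)
comp(P,30,45,(530,200),110,'nest'); comp(P,4,22,(530,200),125,'base')
d=grab('top','t4.png')
E
```

```text
t 7.47 tcp [529.2 202.  154.8] rpy [-179.83   -0.21  168.67] F [-0.4 -0.3 -1.1] M [-0.02  0.02  0.02] gap 28.9
tool shift total [-1.6 -1.6  4.8] rotvec [-0.0029 -0.0037  0.0029]
  row5 0 [-0.3 -0.3  1. ] [-0.0006 -0.0007  0.0006]
  row5 1 [-0.3 -0.3  1. ] [-0.0006 -0.0007  0.0006]
  row5 2 [-0.3 -0.3  1. ] [-0.0006 -0.0007  0.0006]
  row5 3 [-0.3 -0.3  1. ] [-0.0006 -0.0007  0.0006]
  row5 4 [-0.3 -0.3  1. ] [-0.0006 -0.0007  0.0006]
lid in tool: rect [ 1.23 -0.31] [ 74.3 116.6] 89.97 plane slopes(deg) [-0.04  0.08] z 21.2
nest 3546 mean [463.1 213.3  37.8] zmed 37.8 rect [463.3 213.7] [106.1  24.1] 78.7
base 693 mean [451.3 219.   13.4] zmed 13.5 rect [461.5 214. ] [120.3  30. ] 78.7
```

View pics/w4.png

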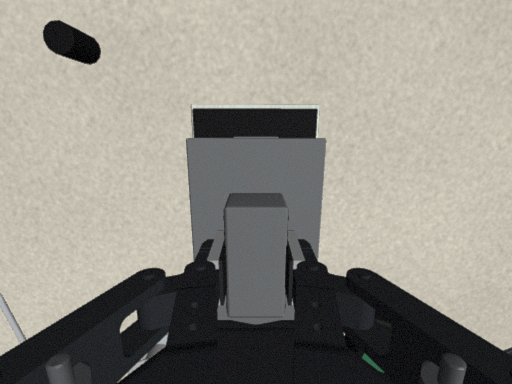

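The far nest edge and the lid in the same picture put the case at (529.9, 200.1), so the target stands. Now the fine alignment.

servo_tool:
  plan:
    - [[-0.001,-0.002,0.001],[-0.8,-0.8,3],0]
    - [[-0.001,-0.002,0.001],[-0.8,-0.8,3],0]
    - [[0,0,0],[0,0,3],0]
    - [[0,0,0],[0,0,2],0]
    - [[0,0,0],[0,0,0],0]

```text
clock: 8.2
tcp_pos: [531.0, 198.7, 143.6]
ee_rot: [-180.0, 0.1, 168.4]
wrist_force: [0.4, 0.2, -1.7]
finger_gap: 28.8
```

```bash
python3 - <<'E'
from h import *
s=status();togo([530.5,200.1,134],168.5)
E
```

```text
t 8.2 tcp [531.  198.7 143.6] rpy [-1.7995e+02  8.0000e-02  1.6843e+02] F [ 0.4  0.2 -1.7] M [-0.03 -0.01 -0.  ] gap 28.8
tool shift total [0.7 1.3 9.6] rotvec [-0.0008  0.0014 -0.0011]
  row5 0 [0.1 0.3 1.9] [-0.0002  0.0003 -0.0002]
  row5 1 [0.1 0.3 1.9] [-0.0002  0.0003 -0.0002]
  row5 2 [0.1 0.3 1.9] [-0.0002  0.0003 -0.0002]
  row5 3 [0.1 0.3 1.9] [-0.0002  0.0003 -0.0002]
  row5 4 [0.1 0.3 1.9] [-0.0002  0.0003 -0.0002]
```

servo_tool:
  plan:
    - [[0,0,0],[0.4,0.8,2.5],0]
    - [[0,0,0],[0,0,2.5],0]
    - [[0,0,0],[0,0,2],0]
    - [[0,0,0],[0,0,0],0]
    - [[0,0,0],[0,0,0],0]

```text
clock: 8.82
tcp_pos: [530.7, 199.9, 136.1]
ee_rot: [-180.0, 0.1, 168.5]
wrist_force: [-0.0, 0.2, -1.4]
finger_gap: 28.5
```

```bash
python3 - <<'E'
from h import *
s=status();togo([530.5,200.1,134],168.5)
d=grab('wrist','w5.png');P=cloud(d); lidmeas(s,P)
comp(P,30,45,(530,200),110,'nest');s=status();togo([530.5,200.1,134],168.5)
d=grab('scene','s5.png')
cv2.imwrite('pics/s5z.png',cv2.resize(d['frame'][130:290,320:450,::-1],None,fx=3.5,fy=3.5,interpolation=cv2.INTER_CUBIC))
E
```

```text
t 8.82 tcp [530.7 199.9 136.1] rpy [-1.7996e+02  9.0000e-02  1.6846e+02] F [-0.   0.2 -1.4] M [ 0.04 -0.05  0.07] gap 28.5
tool shift total [0.3 0.2 2.1] rotvec [-0.0006  0.0015 -0.0008]
  row5 0 [0.1 0.  0.4] [-0.0001  0.0003 -0.0002]
  row5 1 [0.1 0.  0.4] [-0.0001  0.0003 -0.0002]
  row5 2 [0.1 0.  0.4] [-0.0001  0.0003 -0.0002]
  row5 3 [0.1 0.  0.4] [-0.0001  0.0003 -0.0002]
  row5 4 [0.1 0.  0.4] [-0.0001  0.0003 -0.0002]
lid in tool: rect [ 1.23 -0.47] [116.6  74.3] 0.32 plane slopes(deg) [-0.06  0.1 ] z 21.2
nest 4489 mean [463.8 213.5  37.8] zmed 37.8 rect [464.2 213.4] [106.3  25.1] 78.5
t 8.88 tcp [530.7 199.9 136.1] rpy [-1.7996e+02  8.0000e-02  1.6845e+02] F [-0.2  0.6 -1.2] M [0.02 0.03 0.05] gap 28.5
tool shift total [0.3 0.2 2.1] rotvec [-0.0007  0.0014 -0.0008]
  row5 0 [0.1 0.  0.4] [-0.0001  0.0003 -0.0002]
  row5 1 [0.1 0.  0.4] [-0.0001  0.0003 -0.0002]
  row5 2 [0.1 0.  0.4] [-0.0001  0.0003 -0.0002]
  row5 3 [0.1 0.  0.4] [-0.0001  0.0003 -0.0002]
  row5 4 [0.1 0.  0.4] [-0.0001  0.0003 -0.0002]
```

View pics/s5z.png

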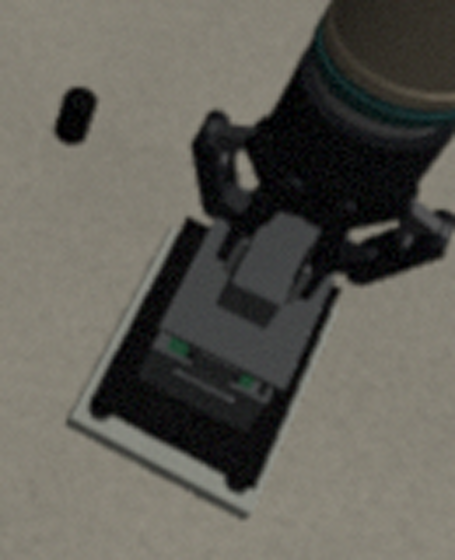

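The scene crop shows the lid square above the case, with the board and both clips in view. Lid error is under 0.5 mm. I'll lower it in.

servo_tool:
  plan:
    - [[0,0.001,0],[0.2,0.3,2],0]
    - [[0,0,0],[0,0,2],0]
    - [[0,0,0],[0,0,2],0]
    - [[0,0,0],[0,0,1.5],0]
    - [[0,0,0],[0,0,0],0]

```text
clock: 9.55
tcp_pos: [530.6, 200.2, 128.1]
ee_rot: [-180.0, 0.0, 168.5]
wrist_force: [-0.2, -0.6, -0.2]
finger_gap: 28.4
```

```bash
python3 - <<'E'
from h import *
s=status();togo([530.6,200.2,115],168.5)
E
```

```text
t 9.55 tcp [530.6 200.2 128.1] rpy [-1.7996e+02  3.0000e-02  1.6845e+02] F [-0.2 -0.6 -0.2] M [ 0.1  -0.04  0.01] gap 28.4
tool shift total [ 0.  -0.  13.1] rotvec [-0.0006  0.0005 -0.0008]
  row5 0 [ 0.  -0.   2.6] [-0.0001  0.0001 -0.0002]
  row5 1 [ 0.  -0.   2.6] [-0.0001  0.0001 -0.0002]
  row5 2 [ 0.  -0.   2.6] [-0.0001  0.0001 -0.0002]
  row5 3 [ 0.  -0.   2.6] [-0.0001  0.0001 -0.0002]
  row5 4 [ 0.  -0.   2.6] [-0.0001  0.0001 -0.0002]
```

servo_tool:
  plan:
    - [[0,0,0],[0,0,1.5],0]
    - [[0,0,0],[0,0,1.5],0]
    - [[0,0,0],[0,0,1.5],0]
    - [[0,0,0],[0,0,1.5],0]
    - [[0,0,0],[0,0,0],0]

```text
clock: 10.18
tcp_pos: [530.7, 200.2, 121.7]
ee_rot: [-180.0, 0.0, 168.5]
wrist_force: [1.8, 0.6, -1.2]
finger_gap: 28.5
```

```bash
python3 - <<'E'
from h import *
s=status();togo([530.6,200.2,115],168.5)
E
```

```text
t 10.18 tcp [530.7 200.2 121.7] rpy [-1.7997e+02  3.0000e-02  1.6845e+02] F [ 1.8  0.6 -1.2] M [0.03 0.01 0.04] gap 28.5
tool shift total [ 0.1 -0.   6.7] rotvec [-0.0006  0.0006 -0.0009]
  row5 0 [ 0.  -0.   1.3] [-0.0001  0.0001 -0.0002]
  row5 1 [ 0.  -0.   1.3] [-0.0001  0.0001 -0.0002]
  row5 2 [ 0.  -0.   1.3] [-0.0001  0.0001 -0.0002]
  row5 3 [ 0.  -0.   1.3] [-0.0001  0.0001 -0.0002]
  row5 4 [ 0.  -0.   1.3] [-0.0001  0.0001 -0.0002]
```

The lips are in with no axial force. Continuing.

servo_tool:
  plan:
    - [[0,0,0],[0,0,1.5],0]
    - [[0,0,0],[0,0,1.5],0]
    - [[0,0,0],[0,0,1.5],0]
    - [[0,0,0],[0,0,1.5],0]
    - [[0,0,0],[0,0,0],0]

```text
clock: 10.8
tcp_pos: [530.7, 200.3, 115.3]
ee_rot: [-180.0, 0.0, 168.5]
wrist_force: [0.3, 0.0, -1.1]
finger_gap: 28.7
```

servo_tool:
  plan:
    - [[0,0,0],[0,0,1],0]
    - [[0,0,0],[0,0,1],0]
    - [[0,0,0],[0,0,1],0]
    - [[0,0,0],[0,0,1],0]
    - [[0,0,0],[0,0,0],0]

```text
clock: 11.42
tcp_pos: [530.5, 200.4, 111.1]
ee_rot: [-180.0, 0.0, 168.5]
wrist_force: [0.0, 0.1, -1.1]
finger_gap: 28.7
```

```bash
python3 - <<'E'
from h import *
s=status();togo([530.6,200.2,105],168.5)
E
```

```text
t 11.43 tcp [530.5 200.4 111.1] rpy [-1.7997e+02  1.0000e-02  1.6846e+02] F [ 0.   0.1 -1.1] M [ 0.03  0.04 -0.01] gap 28.7
tool shift total [-0.1 -0.1  6.1] rotvec [-0.0005  0.0002 -0.0007]
  row5 0 [-0.  -0.   1.2] [-0.0001  0.     -0.0001]
  row5 1 [-0.  -0.   1.2] [-0.0001  0.     -0.0001]
  row5 2 [-0.  -0.   1.2] [-0.0001  0.     -0.0001]
  row5 3 [-0.  -0.   1.2] [-0.0001  0.     -0.0001]
  row5 4 [-0.  -0.   1.2] [-0.0001  0.     -0.0001]
```

servo_tool:
  plan:
    - [[0,0,0],[0,0,0.8],0]
    - [[0,0,0],[0,0,0.8],0]
    - [[0,0,0],[0,0,0.8],0]
    - [[0,0,0],[0,0,0.8],0]
    - [[0,0,0],[0,0,0],0]

```text
clock: 12.05
tcp_pos: [530.8, 200.5, 108.8]
ee_rot: [180.0, 0.1, 168.5]
wrist_force: [-1.2, 0.4, 2.3]
finger_gap: 29.1
```

servo_tool:
  plan:
    - [[0,0,0],[0,0,0.8],0]
    - [[0,0,0],[0,0,0.8],0]
    - [[0,0,0],[0,0,0.8],0]
    - [[0,0,0],[0,0,0.8],0]
    - [[0,0,0],[0,0,0],0]

```text
clock: 12.68
tcp_pos: [531.0, 200.6, 106.2]
ee_rot: [180.0, 0.1, 168.5]
wrist_force: [-1.5, -0.0, 5.9]
finger_gap: 28.9
```

servo_tool:
  plan:
    - [[0,0,0],[0.2,-0.1,1],0]
    - [[0,0,0],[0.1,-0.1,1],0]
    - [[0,0,0],[0,0,1],0]
    - [[0,0,0],[0,0,1],0]
    - [[0,0,0],[0,0,0],0]

```text
clock: 13.3
tcp_pos: [531.1, 200.8, 102.8]
ee_rot: [179.9, 0.1, 168.5]
wrist_force: [0.1, 0.4, 3.1]
finger_gap: 28.4
```

```bash
python3 - <<'E'
from h import *
s=status();P=cloud(grab('wrist','w6.png')); lidmeas(s,P)
comp(P,24,45,(530,200),110,'nest')
E
```

```text
t 13.3 tcp [531.1 200.8 102.8] rpy [1.7992e+02 1.3000e-01 1.6846e+02] F [0.1 0.4 3.1] M [-0.08  0.26  0.01] gap 28.4
lid in tool: rect [ 1.36 -0.31] [116.4  74.2] 0.09 plane slopes(deg) [-0.08  0.13] z 21.16
nest 7431 mean [475.5 209.7  37.6] zmed 37.6 rect [510.5 204.1] [106.4 119.4] 78.6
```

The force dropped from 7 to about 4 N, and the plate is within about 0.2 mm of the rim, so it has likely snapped. I'll press a little more to confirm that lid and nest move together.

servo_tool:
  plan:
    - [[0,0,0],[0,0,0.8],0]
    - [[0,0,0],[0,0,0.8],0]
    - [[0,0,0],[0,0,0.8],0]
    - [[0,0,0],[0,0,0.8],0]
    - [[0,0,0],[0,0,0.4],0]

```text
clock: 13.98
tcp_pos: [531.1, 200.8, 100.0]
ee_rot: [179.9, 0.1, 168.5]
wrist_force: [-2.6, -0.5, 6.7]
finger_gap: 28.5
```

```bash
python3 - <<'E'
from h import *
s=status();P=cloud(grab('wrist','w7.png')); lidmeas(s,P)
comp(P,24,45,(530,200),110,'nest')
E
```

```text
t 13.97 tcp [531.1 200.8 100. ] rpy [1.7991e+02 1.4000e-01 1.6846e+02] F [-2.6 -0.5  6.7] M [-0.21  0.5   0.02] gap 28.5
lid in tool: rect [ 1.29 -0.37] [116.5  74.4] 0.16 plane slopes(deg) [-0.11  0.14] z 21.15
nest 7434 mean [475.5 209.7  34.9] zmed 34.9 rect [510.6 204. ] [106.4 119.4] 78.5
```

View pics/w7.png

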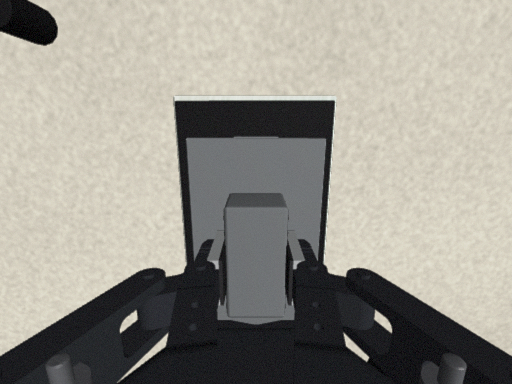

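Pressing 2.8 mm sank the nest 2.7 mm with the lid flush, so the lid is home. I'll ease up to about zero force, then release.

servo_tool:
  plan:
    - [[0,0,0],[0,0,-0.8],0]
    - [[0,0,0],[0,0,-0.8],0]
    - [[0,0,0],[0,0,-0.8],0]
    - [[0,0,0],[0,0,0],0]
    - [[0,0,0],[0,0,0],0]

```text
clock: 14.65
tcp_pos: [531.1, 200.8, 102.7]
ee_rot: [179.9, 0.1, 168.5]
wrist_force: [-1.3, 0.6, 2.6]
finger_gap: 28.6
```

```bash
python3 - <<'E'
from h import *
s=status()
E
```

```text
t 14.65 tcp [531.1 200.8 102.7] rpy [1.7991e+02 1.5000e-01 1.6846e+02] F [-1.3  0.6  2.6] M [-0.16  0.28 -0.  ] gap 28.6
```

servo_tool:
  plan:
    - [[0,0,0],[0,0,0],0.5]
    - [[0,0,0],[0,0,0],0.6]
    - [[0,0,0],[0,0,0],0.8]
    - [[0,0,0],[0,0,0],1]
    - [[0,0,0],[0,0,0],1]

```text
clock: 15.28
tcp_pos: [531.5, 200.6, 101.8]
ee_rot: [179.9, 0.2, 168.4]
wrist_force: [0.6, -0.6, -0.6]
finger_gap: 85.7
```

servo_tool:
  plan:
    - [[0,0,0],[0,0,-10],1]
    - [[0,0,0],[0,0,-25],1]
    - [[0,0,0],[0,0,-35],1]
    - [[0,0,0],[0,0,-35],1]
    - [[0,0,0],[0,0,-25],1]

```text
clock: 15.9
tcp_pos: [530.1, 200.0, 236.4]
ee_rot: [-180.0, 0.0, 168.4]
wrist_force: [0.1, -0.2, 0.4]
finger_gap: 85.6
```

```bash
python3 - <<'E'
from h import *
s=status();P=cloud(grab('wrist','w8.png'))
c=(530,200)
comp(P,76,90,c,90,'plate'); comp(P,95,125,c,60,'hump');comp(P,30,45,c,110,'nest')
m=(abs(P[:,:,2]-82)<4)&(np.hypot(P[:,:,0]-530,P[:,:,1]-200)<75); q=P[m]
a=np.radians(-11.5); X=(q[:,:2]-[530,200])@np.array([[np.cos(a),-np.sin(a)],[np.sin(a),np.cos(a)]])
k=np.linalg.lstsq(np.c_[X,np.ones(len(X))],q[:,2],rcond=None)[0];print('tilt mm over ends',k[0]*118,k[1]*74,'z',k[2])
d=grab('scene','s8.png')
cv2.imwrite('pics/s8z.png',cv2.resize(d['frame'][160:290,320:450,::-1],None,fx=4,fy=4,interpolation=cv2.INTER_CUBIC))
E
```

```text
t 15.9 tcp [530.1 200.  236.4] rpy [-1.7999e+02  5.0000e-02  1.6844e+02] F [ 0.1 -0.2  0.4] M [ 0.04 -0.02  0.05] gap 85.6
plate 5744 mean [524.8 201.6  81.8] zmed 81.8 rect [531.2 200.3] [ 74.1 118.6] 78.4
hump 1964 mean [528.6 200.8 109.4] zmed 109.7 rect [530.5 200.4] [30.3 59.8] 78.3
nest 3786 mean [498.6 205.   37.8] zmed 37.8 rect [529.9 200. ] [106.3 159.3] 78.5
tilt mm over ends -0.04954789645707674 -0.05626741510107536 z 81.78310907705047
```

View pics/w8.png

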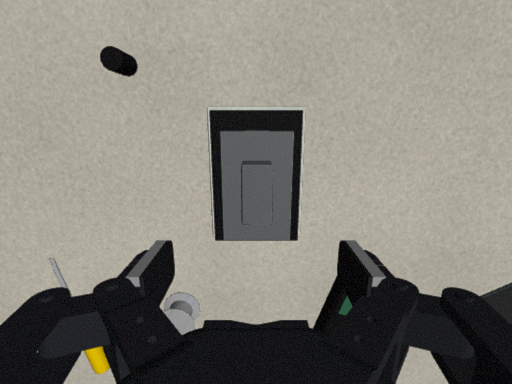

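View pics/s8z.png

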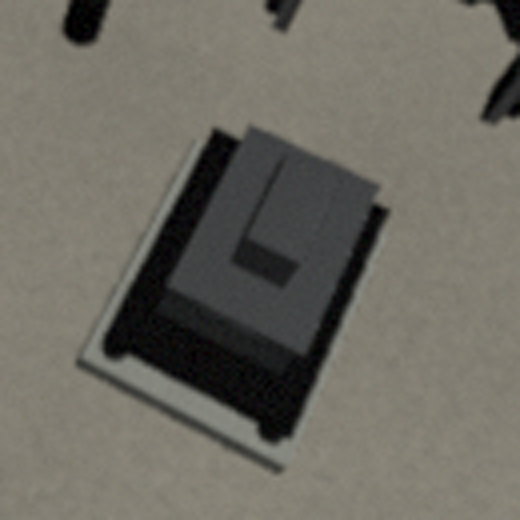

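The lid sits flush and level, with the plate top at 81.8 mm and the nest back at its rest height. I'll compare the bystanders with the first picture, then hand in.

```bash
python3 - <<'E'
from h import *
a=cv2.imread('pics/top0.png');grab('top','t9.png');b=cv2.imread('pics/t9.png')
for n,(x0,y0,x1,y1) in dict(short=(330,178,375,228),driver=(250,70,275,168),spool=(183,90,217,127),cap=(175,247,196,267),flux=(400,160,435,187)).items():
    print(n,cv2.absdiff(a[y0:y1,x0:x1],b[y0:y1,x0:x1]).mean().round(1))
status(); env.close_job()
E
```

```text
short 0.6
driver 0.6
spool 0.6
cap 0.8
flux 0.6
t 16.05 tcp [530.6 200.2 236. ] rpy [1.7995e+02 1.3000e-01 1.6844e+02] F [ 0.6 -0.7  0.1] M [ 0.01  0.02 -0.02] gap 85.3
the job is handed in; nothing more can be done
```

The lid is on the case and fully home, and I handed the job in at about 16 s. I gripped the lid by its hump, set it on the case, pressed until the clips snapped, released it and backed the arm off.

- **Press:** the wrist force read about 7 N (zero-corrected) before dropping at the snap. After that, 2.8 mm more push sank the nest 2.7 mm, so lid and case were moving together. The deepest nest travel I measured was about 3 mm, well short of the 16 mm stop. Forces were only read between moves, so a brief higher peak is possible.
- **Lid after release:** the plate top is at 81.8 mm (82 expected) and level within 0.1 mm, with yaw in line with the case. The nest is back at its rest height.
- **Centring:** the lid sits about 0.5–1.3 mm off centre along the case's length. The plate and hump measurements disagree by 0.7 mm; the plate's is right at the 1.3 mm of play.
- **Clips:** I did not see the clip arms directly. That both snapped is inferred from the flush, level seat and the force drop.
- **Bystanders:** the before and after top views show no change in the short lid, driver, spool, capacitor or flux. The gripper is open and touching nothing.

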